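Strip a stuck nest of pipe sleeves and sort them by size

ROBOT

A 6-joint arm with a two-finger parallel gripper is mounted at the origin on a cart in front of the work surface, level with it; the furniture and walls round the work are solid. World frame = base frame: x ahead of the robot, y to its left, z up, the work surface at z = 0. Lengths are in m, angles in rad, forces in N, time in s.
With the tool pointing down it reaches from about 0.275 to 0.975 m from the base axis. Payload 8.4 kg.
Tool frame: the origin (TCP) lies between the finger pads; the fingertips stand nose_length ahead of it and the grasp point (between the pads) is the TCP (nose_length is the distance from the TCP to the fingertips, in m); z points along the fingers, y is the line along which they close (so a half turn about z gives the same grasp; the last joint's range is limited). The gripper opens to 92 mm and grips with 3 to 60 N. Pads are 20 mm wide; open, the fingers measure 128 mm over their backs; the gripper's body (75 mm by 189 mm) begins 69 mm behind the grasp point.
Start: joints at [-1.165, 0.353, 1.633, -0, 1.155, -0.002], TCP at [0.248, -0.574, 0.234] pointing down, gripper open.
Joint ranges: [-2.63, 2.63], [-0.92, 2.1], [0.06, 2.66], [-1.3, 4.44], [0, 2.69], [-3.02, 3.02]. Speed limits (rad/s): [2.22, 2.22, 2.79, 3.14, 3.14, 3.14].

INTERFACE

Orientations are given as a unit quaternion [x, y, z, w].
In Python, from bench import * gives the robot as it stands. The module is installed in compiled form; this text tells all that it offers.
- The arm moves only by the shell command python3 -m creep 'ROWS' [FORCE]. ROWS is JSON, a list of rows, each an object with "dp": the shift along the world's x, y, z normalised to -1 to 1, where 1 is 0.75 m, a list of three; "angular": the turn, a rotation vector about the world's x, y, z normalised to -1 to 1, where 1 is 360 degrees, a list of three; "jaw": the opening, from -1 (shut) to 1 (fully open). In form: [{"dp": [x, y, z], "angular": [wx, wy, wz], "jaw": jaw}, ...]. A call has exactly 8 rows; each row shifts and turns the commanded pose from where the row before left it; what a row does not reach is not made up. A row lasts 1/10 s, in which the tool goes at most 50 mm and 8.59 degrees, less where a joint would pass 70% of its speed; a pose out of reach is approached as far as the arm can. A call with a number of a shift or a turn outside -1 to 1 is refused whole. A call with a gripper value outside its range is refused whole. The fingers move at their own pace and stop on an object; FORCE is the grip in N (left out, the last holds). Time passes only in rows, so rows that do not move let the fingers close, or fill a call up. It gives the time, the measured TCP pose, the force, the opening and the grip force at its end, in the units of the state.
- observe(): the state, without advancing time (a new reading comes with each control period).
- get_image(name): name is "side" or "top" or "wrist"; returns the picture (420x560x3 uint8, red, green, blue); there is no depth.
- get_calibration(name): a dict with "camera_matrix" (3x3 intrinsics, pixels), "pose" (4x4, takes a point from camera to world coordinates). Camera axes: x right, y up, looking along -z (the intrinsics and any distortion apply to the point x, -y, -z); pixel columns grow to the right and rows downward; lengths in m; the calibration is good to about 2 mm. A picture is of the moment at which its call begins: read the wrist's pose just before it. get_calibration takes no time and is no camera call; for the wrist camera it gives the pose at the moment of the call.
- hand_in(): hands the job in; it is judged then, once.
Trained networks look in the newest picture that a camera, given by its name, has taken for a name from the list of things; names that differ only in an ending like _2 or _b are one class to them, and where a whole thing is asked for, a point or a joint stands for the part that bears it (a point fixed in the world has none). Each returns a list of dicts, best first, with "confidence" (0 to 1); they miss things now and then, are a little off and sometimes report something else, mostly with a low value. They report only what shows in the picture. A call takes as long as a camera call. They do not tell look-alikes from the thing itself.
- regions_of(camera, name): "pixels" (420x560 bool, what is visible of it) and "bbox" ([left, top, right, bottom] in pixels, round what is visible of it).
- pinpoint(camera, name): "position" ([column, row] in pixels: a listed point, or the origin of a listed thing).
The state is a dict: "t": time; "joint_pos": joint angles; "joint_vel": joint speeds; "tau": joint torques, N m; "tcp_pos": TCP position; "tool_rot": TCP orientation; "ft_force": force on the tool from outside, world axes, zero at the start; "torque": the same for the moment, N m; "width": finger opening in m; "finger_force": force on a finger pad.
Only numpy, scipy, OpenCV 4.12 (cv2) and the standard library are available. Lean on these libraries where they do the work, as an engineer would, in place of code of your own. Each camera call takes 0.05 s, during which the arm holds its last target. There are 200 camera calls.

TASK

The three pipe sleeves are stuck tightly inside one another. Draw them apart, the small white one out first and then the orange one out of the grey one; the yellow fork bolted to the table is there to hold the grey sleeve down by its flange while you pull. Stand each sleeve upright in the blue tray of its size: small in the smallest tray, medium in the middle one, large in the largest, and leave the gauge, the brass tee and the spanner where they are.

Things in the scene. Friction and masses are not known exactly. Their poses are not given: they have to be found in the camera images.
- small_mid (a point): centre (half-way up, on the axis) of the small white plastic sleeve, a tube 31 mm outside and 23 mm inside diameter, 52 mm long, 0.05 kg; z is its axis, up. At the start it sticks in the orange sleeve, its top 24 to 28 mm standing out; a straight pull of about 8 to 14 N frees it, and it is clear after 28 mm; the nest can be carried by it, slowly, as it swings
- medium_mid (a point): centre of the medium orange-brown sleeve, a tube 46 mm outside diameter, 68 mm long, 0.13 kg; z is its axis, up. The white sleeve sticks in its 35 mm mouth (28 mm deep to a step), gripped by a rubber seal. At the start it sticks in the grey sleeve, its top 38 to 43 mm standing out; about 11 to 19 N frees it (more than the white one needs), and it is clear after 30 mm
- large_mid (a point): centre of the large grey sleeve, a tube 63 mm outside diameter, 50 mm high, 0.18 kg; z is its axis, up. Round its top runs a flange 74 mm in diameter, 8 mm thick. The orange sleeve sticks in its 51 mm mouth (30 mm deep to a step), gripped by a rubber seal (4 mm inward on its own +x and -x sides, 10 to 19 mm below the top). The rim is 11.5 mm thick: pinch it, one finger in the mouth
- fork_seat (a point): on the fixed yellow and steel fork: middle of its slot at the plate's underside, 60 mm above the table; a sleeve pushed in sits here. Plate 6 mm thick, slot 55 mm wide: white and orange sleeves pass, the grey flange does not. x is the push-in direction; the slot opens at -x, the plate reaches from 40 mm before to 54 mm behind this point and 62 mm to each side; the slot ends 32 mm behind it
- tray_l: largest blue tray, open, fixed to the table, 106 mm square outside, walls 3 mm thick and 18 mm high, floor 3 mm thick; origin at the centre of its underside, on the table
- tray_m: middle-sized blue tray, the same but 82 mm square outside
- tray_s: smallest blue tray, the same but 66 mm square outside
- gauge: white pressure gauge lying on its back, 94x68x31 mm, bystander; origin under its centre
- brass_tee: brass tee fitting lying on the table, 46x56x25 mm, bystander; origin under its centre
- spanner_13: small steel combination spanner lying on the table, 156 mm long and 6 mm high, bystander; origin under its centre
Not all that is in view belongs to the job. Leave any green look-alike of the tray_s alone. Leave any turquoise look-alike of the part that bears large_mid alone.

How it is judged:
By the outcome, as a careful person would: the job done as asked, in the order asked, and still so for the second after the job is handed in, with the robot touching nothing.
It also fails if it takes over 72 s, if anything falls off the work surface, if the arm or the gripper's body presses on something with over 40 N, if the wrist force passes 120 N, or if a joint passes its speed limit or range.

## Working session

There is one attempt and no reset: what is moved stays moved. The work goes in short steps, Python scripts to look and compute and a shell command to move; the robot and the scene stay as the last step left them, time stands still between calls to the robot, and variables do not carry over. Pictures are saved under pics/ and viewed, at most 10 in all, crops included, and the job is handed in when it is done.

```bash
mkdir -p pics; cat > h.py <<'E'
from bench import *
import numpy as np, cv2
def ray(cam,px,cal=None):
    c=cal or get_calibration(cam);K=np.array(c["camera_matrix"]);P=np.array(c["pose"])
    p=np.linalg.inv(K)@np.array([px[0],px[1],1.0])
    d=P[:3,:3]@np.array([p[0],-p[1],-p[2]]);return P[:3,3],d/np.linalg.norm(d)
def atz(cam,px,z,cal=None):
    o,d=ray(cam,px,cal);return o+d*(z-o[2])/d[2]
def tri(rs):
    A=0;b=0
    for o,d in rs:
        M=np.eye(3)-np.outer(d,d);A=A+M;b=b+M@o
    p=np.linalg.solve(A,b)
    return p,max(np.linalg.norm((np.eye(3)-np.outer(d,d))@(p-o)) for o,d in rs)
def save(cam,n):
    im=get_image(cam);cv2.imwrite("pics/"+n,im[:,:,::-1]);return im
E
python3 - <<'E'
from h import *
np.set_printoptions(precision=4,suppress=True)
a=save("top","top0.png");b=save("side","side0.png")
cv2.imwrite("pics/both.png",cv2.resize(np.vstack([a,b]),(400*1,600))[:,:,::-1])
print(get_calibration("top"),get_calibration("side"),observe())
for n in ["small_mid","medium_mid","large_mid","fork_seat","tray_l","tray_m","tray_s","gauge","brass_tee","spanner_13"]:
    T=pinpoint("top",n);S=pinpoint("side",n)
    print(n,[(np.round(r["position"]),round(r["confidence"],2)) for r in T[:4]],[(np.round(r["position"]),round(r["confidence"],2)) for r in S[:4]])
    for t in T[:3]:
        print("   table",atz("top",t["position"],0)[:2], end=" ")
        for s in S[:3]:
            p,e=tri([ray("top",t["position"]),ray("side",s["position"])])
            if e<.012: print(p,round(e,4),end="; ")
        print()
E
```

```text
{'camera_matrix': array([[453.2365,   0.    , 279.8376],
       [  0.    , 453.2365, 213.7773],
       [  0.    ,   0.    ,   1.    ]]), 'pose': array([[ 0.0246,  0.9948, -0.0986,  0.3676],
       [-0.9995,  0.0265,  0.0182, -0.0312],
       [ 0.0207,  0.0981,  0.995 ,  1.1566],
       [ 0.    ,  0.    ,  0.    ,  1.    ]])} {'camera_matrix': array([[385.7441,   0.    , 278.3377],
       [  0.    , 385.7441, 206.7066],
       [  0.    ,   0.    ,   1.    ]]), 'pose': array([[-0.9997, -0.0014, -0.0252,  0.4649],
       [-0.0196, -0.5863,  0.8098,  0.8383],
       [-0.0159,  0.8101,  0.5861,  0.7302],
       [ 0.    ,  0.    ,  0.    ,  1.    ]])} {'t': 0.1, 'joint_pos': array([-1.1654,  0.3536,  1.6341, -0.    ,  1.1552, -0.0024]), 'joint_vel': array([-0.0008, -0.0018, -0.0022, -0.0001,  0.001 ,  0.0015]), 'tau': array([  0.0002, -59.4908, -33.4931,   0.07  ,   0.0184,  -0.    ]), 'tcp_pos': array([ 0.2477, -0.5734,  0.2329]), 'tool_rot': array([ 0.9793,  0.2025, -0.0001, -0.0006]), 'ft_force': array([ 0.3882, -0.179 ,  0.6339]), 'torque': array([ 0.0089,  0.0153, -0.0097]), 'finger_f
[... 1806 characters left out ...]
 205.]), 0.62), (array([287., 183.]), 0.52)]
   table [ 0.4657 -0.3077] 
   table [ 0.4987 -0.1584] [ 0.482  -0.1395  0.1735] 0.0029; [ 0.4963 -0.1566  0.0169] 0.0005; 
   table [ 0.6263 -0.2465] [ 0.6285 -0.245   0.009 ] 0.0041; 
gauge [(array([141., 231.]), 0.88)] [(array([288., 184.]), 0.7), (array([242., 230.]), 0.65), (array([303., 327.]), 0.62)]
   table [0.4299 0.2998] [0.4304 0.2979 0.0063] 0.0008; 
brass_tee [(array([184., 269.]), 0.63)] [(array([341., 292.]), 0.57)]
   table [0.3368 0.1855] [ 0.336   0.1859 -0.0016] 0.0008; 
spanner_13 [(array([276., 165.]), 0.58)] [(array([241., 228.]), 0.7), (array([296., 229.]), 0.36)]
   table [ 0.6092 -0.0401] [ 0.6042 -0.0399  0.0171] 0.0014;
```

View pics/top0.png

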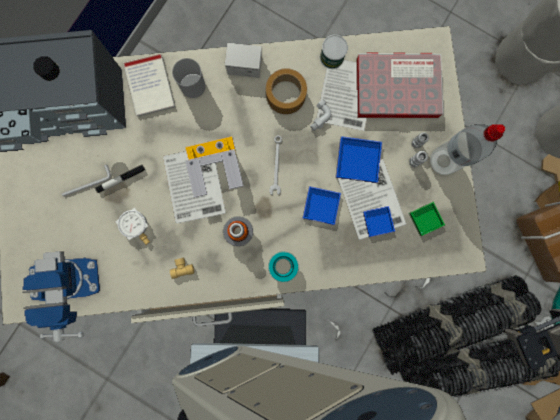

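View pics/side0.png

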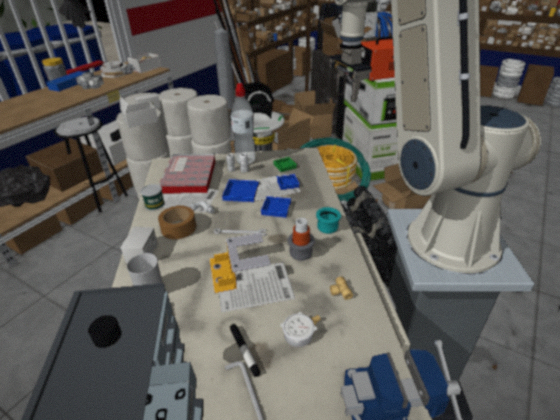

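The top view shows the nest at (237,232) and the fork at (213,168), with its slot opening downwards towards the robot. The blue trays are L at (359,160), M at (321,207) and S at (379,221). The green look-alike is at (427,219) and the turquoise one at (283,266). I'll move the wrist camera over the nest and fork, and turn the tool so that it closes along the fork's axis.

```bash
R='{"dp":[0.014,0.052,0.01],"angular":[0,0,0.0142],"jaw":1}'; true
python3 -m creep '[{"dp":[0.014,0.052,0.01],"angular":[0,0,0.0142],"jaw":1},{"dp":[0.014,0.052,0.01],"angular":[0,0,0.0142],"jaw":1},{"dp":[0.014,0.052,0.01],"angular":[0,0,0.0142],"jaw":1},{"dp":[0.014,0.052,0.01],"angular":[0,0,0.0142],"jaw":1},{"dp":[0.014,0.052,0.01],"angular":[0,0,0.0142],"jaw":1},{"dp":[0.014,0.052,0.01],"angular":[0,0,0.0142],"jaw":1},{"dp":[0.014,0.052,0.01],"angular":[0,0,0.0142],"jaw":1},{"dp":[0.014,0.052,0.01],"angular":[0,0,0.0142],"jaw":1}]' 30
python3 -m creep '[{"dp":[0.014,0.052,0.01],"angular":[0,0,0.0142],"jaw":1},{"dp":[0.014,0.052,0.01],"angular":[0,0,0.0142],"jaw":1},{"dp":[0.014,0.052,0.01],"angular":[0,0,0.0142],"jaw":1},{"dp":[0.014,0.052,0.01],"angular":[0,0,0.0142],"jaw":1},{"dp":[0.014,0.052,0.01],"angular":[0,0,0.0142],"jaw":1},{"dp":[0.014,0.052,0.01],"angular":[0,0,0.0142],"jaw":1},{"dp":[0.014,0.052,0.01],"angular":[0,0,0.0142],"jaw":1},{"dp":[0,0,0],"angular":[0,0,0.0142],"jaw":1}]'
python3 - <<'E'
from h import *
np.set_printoptions(precision=4,suppress=True)
o=observe();c=get_calibration("wrist");save("wrist","w1.png")
print(o["tcp_pos"],o["tool_rot"],c["pose"],c["camera_matrix"])
for n in ["small_mid","medium_mid","large_mid","fork_seat","tray_m"]:
    for r in pinpoint("wrist",n)[:3]: print(n,np.round(r["position"],1),round(r["confidence"],2),atz("wrist",r["position"],dict(small_mid=.09,medium_mid=.056,large_mid=.025,fork_seat=.06,tray_m=0)[n],c))
E
```

```text
t: 1.9
tcp_pos: [0.332, -0.2602, 0.2941]
tool_rot: [0.846, 0.533, 0.0, 0.0]
ft_force: [0.9, -0.2, -0.4]
width: 0.0918
finger_force: 0.0
t: 2.7
tcp_pos: [0.4066, 0.0151, 0.3472]
tool_rot: [0.604, 0.797, 0.001, 0.0]
ft_force: [-0.1, -1.0, -0.6]
width: 0.092
finger_force: 0.0
[0.4066 0.0151 0.3472] [0.6045 0.7966 0.0013 0.0005] [[ 0.9627 -0.2615 -0.0699  0.3877]
 [ 0.2706  0.9328  0.2381  0.0819]
 [ 0.0029 -0.2481  0.9687  0.4988]
 [ 0.      0.      0.      1.    ]] [[289.0541   0.     280.774 ]
 [  0.     289.0541 200.4116]
 [  0.       0.       1.    ]]
small_mid [301.5 160.4] 0.52 [0.4295 0.0454 0.09  ]
large_mid [237.7 210.4] 0.97 [ 0.3558 -0.0713  0.025 ]
large_mid [304.9 157.4] 0.69 [0.4401 0.0458 0.025 ]
tray_m [269.3 332.6] 0.78 [ 0.4759 -0.312  -0.    ]
tray_m [349.1 327.4] 0.76 [ 0.6271 -0.2571  0.    ]
tray_m [305.  267.8] 0.64 [ 0.5035 -0.1552  0.    ]
```

View pics/w1.png

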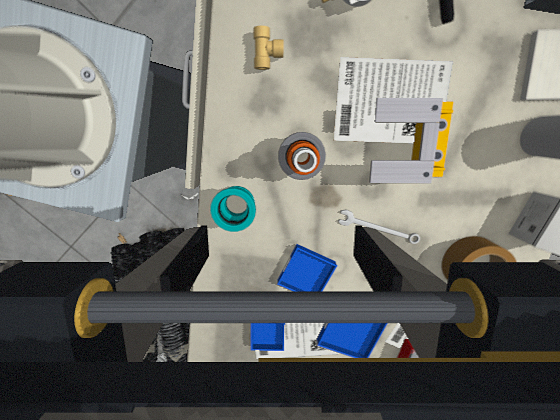

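The wrist view shows the nest at (302,158) and the turquoise decoy at (234,207). The fork's prong ends are at about x=373, with outer corners near (376,98) and (370,184). The trays are lower down, partly hidden by the gripper. Next I'll compute the geometry from these.

```bash
python3 - <<'E'
from h import *
np.set_printoptions(precision=4,suppress=True)
c=get_calibration("wrist");im=get_image("wrist")
cr=im[40:240,240:480];cv2.imwrite("pics/w1c.png",cv2.resize(cr,(720,600),interpolation=cv2.INTER_CUBIC)[:,:,::-1])
for p in [(376,98),(370,184),(375,121),(371,161)]: print("fork",atz("wrist",p,.066,c))
# trays from the top camera: blue outlines
t=get_image("top");ct=get_calibration("top");hsv=cv2.cvtColor(t,cv2.COLOR_RGB2HSV)
m=cv2.inRange(hsv,(108,150,60),(125,255,255))
for k in cv2.findContours(m,cv2.RETR_EXTERNAL,2)[0]:
    if cv2.contourArea(k)>300:
        q=cv2.boxPoints(cv2.minAreaRect(k));w=np.array([atz("top",p,.018,ct) for p in q])
        print("tray",w.mean(0),np.linalg.norm(w[0]-w[1]),np.linalg.norm(w[1]-w[2]))
for r in pinpoint("top","fork_seat"): print("seat top",atz("top",r["position"],.06,ct))
for r in pinpoint("top","small_mid"): print("small top",atz("top",r["position"],.09,ct))
E
```

```text
fork [0.5072 0.1499 0.066 ]
fork [0.5403 0.0308 0.066 ]
fork [0.5164 0.1199 0.066 ]
fork [0.5301 0.0641 0.066 ]
tray [ 0.4682 -0.3029  0.018 ] 0.06672475586388278 0.06398605017677537
tray [ 0.5045 -0.1571  0.018 ] 0.08150414361881789 0.08134144172453495
tray [ 0.6267 -0.2519  0.018 ] 0.10647790997878545 0.10829490420097282
```

View pics/w1c.png

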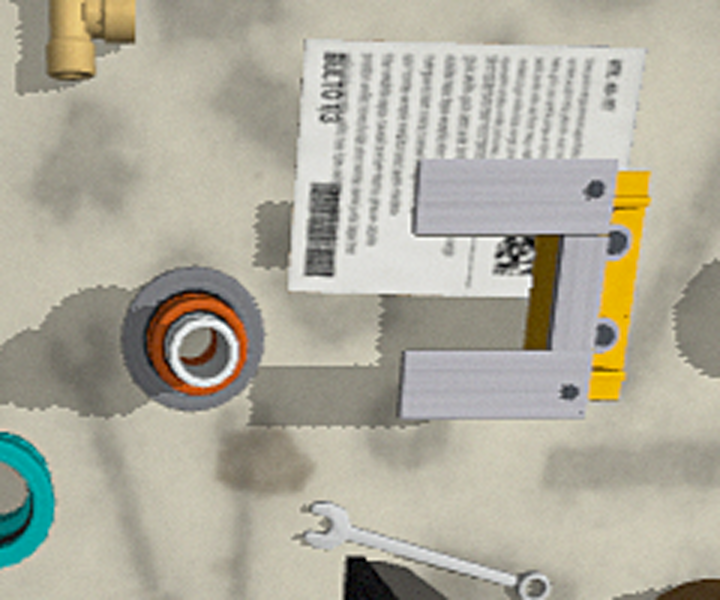

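The crop shows the white rim centre at about (203,350), which is full-image (307.7,156.7). The flange is centred at about (193,338), or (304.3,152.7). The fork is parallel to the image's x axis, so its yaw is about 15.5°, the same as the tool.

```bash
python3 - <<'E'
from h import *
np.set_printoptions(precision=4,suppress=True)
c=get_calibration("wrist")
print("white",[atz("wrist",(307.7,156.7),z,c) for z in (.11,.116,.12)]); print("flange",atz("wrist",(304.3,152.7),.05,c))
e=[]
for cam in ["side","top"]:
    im=get_image(cam)
    for n in ["small_mid","medium_mid","large_mid"]:
        for r in regions_of(cam,n)[:2]: print(cam,n,r["bbox"],round(r["confidence"],2))
E
```

```text
white [array([0.4324, 0.0492, 0.11  ]), array([0.4317, 0.0496, 0.116 ]), array([0.4312, 0.0499, 0.12  ])]
flange [0.4326 0.0492 0.05  ]
side small_mid [330.4, 274.3, 351.4, 300.5] 0.68
side small_mid [290.9, 216.1, 307.9, 229.9] 0.64
side medium_mid [294.5, 227.5, 313.2, 245.3] 0.53
side large_mid [318.6, 208.5, 342.7, 236.1] 0.96
side large_mid [287.8, 237.2, 316.4, 263.3] 0.57
top small_mid [303.3, 190.5, 340.8, 224.0] 0.21
```

```bash
python3 -m creep '[{"dp":[0.017,0.023,-0.02],"angular":[0,0,0],"jaw":1},{"dp":[0.017,0.023,-0.02],"angular":[0,0,0],"jaw":1},{"dp":[0,0,-0.045],"angular":[0,0,0],"jaw":1},{"dp":[0,0,-0.045],"angular":[0,0,0],"jaw":1},{"dp":[0,0,-0.045],"angular":[0,0,0],"jaw":1},{"dp":[0,0,-0.045],"angular":[0,0,0],"jaw":0.6},{"dp":[0,0,-0.04],"angular":[0,0,0],"jaw":0.2},{"dp":[0,0,0],"angular":[0,0,0],"jaw":0}]' 30
python3 - <<'E'
from h import *
o=observe();print(o["tcp_pos"])
save("wrist","w2.png")
E
```

```text
t: 4.4
tcp_pos: [0.4283, 0.0455, 0.1481]
tool_rot: [0.608, 0.794, -0.002, -0.002]
ft_force: [-0.1, 0.2, -0.9]
width: 0.0701
finger_force: 0.0
[0.42830006 0.04554402 0.14811757]
```

View pics/w2.png

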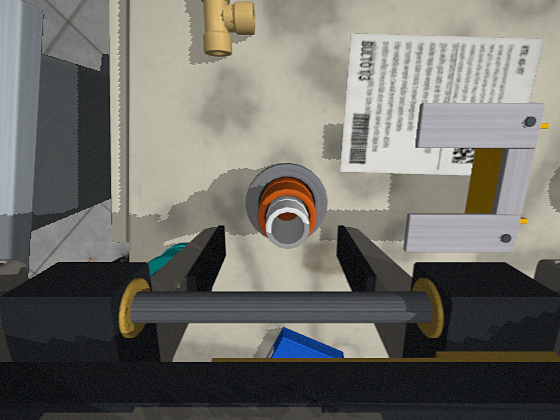

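The white rim's centre is at (289,228), which gives (0.433, 0.0495) at a height of about 0.116 and agrees with the earlier view. I'll go down and grip it.

```bash
python3 -m creep '[{"dp":[0.003,0.003,-0.01],"angular":[0,0,0],"jaw":0.2},{"dp":[0.003,0.002,-0.02],"angular":[0,0,0],"jaw":0},{"dp":[0,0,-0.015],"angular":[0,0,0],"jaw":-0.1},{"dp":[0,0,-0.004],"angular":[0,0,0],"jaw":-0.1},{"dp":[0,0,0],"angular":[0,0,0],"jaw":-1},{"dp":[0,0,0],"angular":[0,0,0],"jaw":-1},{"dp":[0,0,0],"angular":[0,0,0],"jaw":-1},{"dp":[0,0,0],"angular":[0,0,0],"jaw":-1}]' 35
```

```text
t: 5.25
tcp_pos: [0.4353, 0.0495, 0.1146]
tool_rot: [0.608, 0.794, -0.0, 0.0]
ft_force: [-2.3, -0.2, 1.0]
width: 0.0299
finger_force: 35.0
```

```bash
python3 -m creep '[{"dp":[0,0,0.003],"angular":[0,0,0],"jaw":-1},{"dp":[0,0,0.003],"angular":[0,0,0],"jaw":-1},{"dp":[0.0054,0.0034,0],"angular":[0,0,0],"jaw":-1},{"dp":[0.0108,0.0068,0],"angular":[0,0,0],"jaw":-1},{"dp":[0.0108,0.0068,0],"angular":[0,0,0],"jaw":-1},{"dp":[0.0108,0.0068,0],"angular":[0,0,0],"jaw":-1},{"dp":[0.0108,0.0068,0],"angular":[0,0,0],"jaw":-1},{"dp":[0.0054,0.0034,0],"angular":[0,0,0],"jaw":-1}]'
python3 -m creep '[{"dp":[0.0054,0.0034,0],"angular":[0,0,0],"jaw":-1},{"dp":[0.0054,0.0034,0],"angular":[0,0,0],"jaw":-1},{"dp":[0,0,0],"angular":[0,0,0],"jaw":-1},{"dp":[0,0,0],"angular":[0,0,0],"jaw":-1},{"dp":[0,0,0],"angular":[0,0,0],"jaw":-1},{"dp":[0,0,0],"angular":[0,0,0],"jaw":-1},{"dp":[0,0,0],"angular":[0,0,0],"jaw":-1},{"dp":[0,0,0],"angular":[0,0,0],"jaw":-1}]'
python3 - <<'E'
from h import *
o=observe();print(o["tcp_pos"])
im=save("wrist","w3.png")
E
```

```text
t: 6.05
tcp_pos: [0.4771, 0.0757, 0.1188]
tool_rot: [0.608, 0.794, 0.0, 0.0]
ft_force: [0.1, -0.0, -3.6]
width: 0.03
finger_force: 34.9
t: 6.85
tcp_pos: [0.4839, 0.0801, 0.1189]
tool_rot: [0.608, 0.794, 0.0, 0.0]
ft_force: [-1.0, -0.6, -3.4]
width: 0.0304
finger_force: 34.9
[0.48391553 0.08005267 0.11887001]
```

View pics/w3.png

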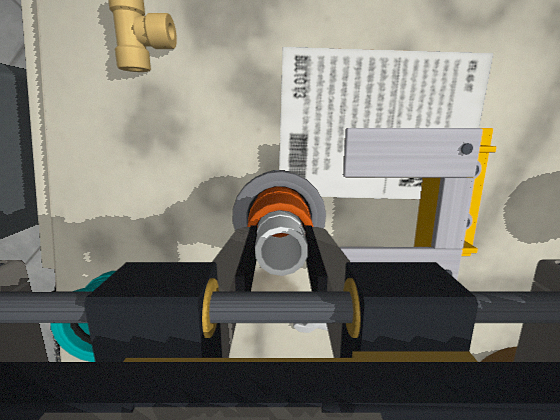

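The nest hangs from the gripper, in front of the fork. The slot's inner edges are at row 177 (x≈346) and row 248 (x≈350). Next I'll check the lateral alignment.

```bash
python3 - <<'E'
from h import *
np.set_printoptions(precision=4,suppress=True)
c=get_calibration("wrist");t=observe()["tcp_pos"]
f=np.array([.9636,.268,0]);l=np.array([-.268,.9636,0])
for p,z in [((346,177),.066),((415,177),.066),((352,248),.066),((415,247),.066),((345,128),.066),((279,212),.054),((280,237),.0931),((281,252),.12)]:
    q=atz("wrist",p,z,c)-t;print(p,"fwd %.4f lat %.4f"%(q@f,q@l))
E
```

```text
(346, 177) fwd 0.0471 lat 0.0341
(415, 177) fwd 0.0965 lat 0.0338
(352, 248) fwd 0.0545 lat -0.0207
(415, 247) fwd 0.1025 lat -0.0201
(345, 128) fwd 0.0447 lat 0.0681
(279, 212) fwd -0.0011 lat 0.0046
(280, 237) fwd -0.0002 lat -0.0007
(281, 252) fwd 0.0004 lat 0.0010
```

```bash
python3 -m creep '[{"dp":[0.005,0.007,0],"angular":[0,0,0],"jaw":-1},{"dp":[0.0128,0.0036,0],"angular":[0,0,0],"jaw":-1},{"dp":[0.0128,0.0036,0],"angular":[0,0,0],"jaw":-1},{"dp":[0.0128,0.0036,0],"angular":[0,0,0],"jaw":-1},{"dp":[0.0128,0.0036,0],"angular":[0,0,0],"jaw":-1},{"dp":[0,0,0],"angular":[0,0,0],"jaw":-1},{"dp":[0,0,0],"angular":[0,0,0],"jaw":-1},{"dp":[0,0,0],"angular":[0,0,0],"jaw":-1}]'
python3 - <<'E'
from h import *
np.set_printoptions(precision=4,suppress=True)
im=get_image("wrist");cv2.imwrite("pics/w4.png",cv2.resize(im[120:300,190:430],(800,600),interpolation=cv2.INTER_CUBIC)[:,:,::-1])
E
```

```text
t: 7.7
tcp_pos: [0.5255, 0.096, 0.1186]
tool_rot: [0.608, 0.794, -0.0, -0.0]
ft_force: [-0.4, -0.1, -3.1]
width: 0.0303
finger_force: 34.9
```

View pics/w4.png

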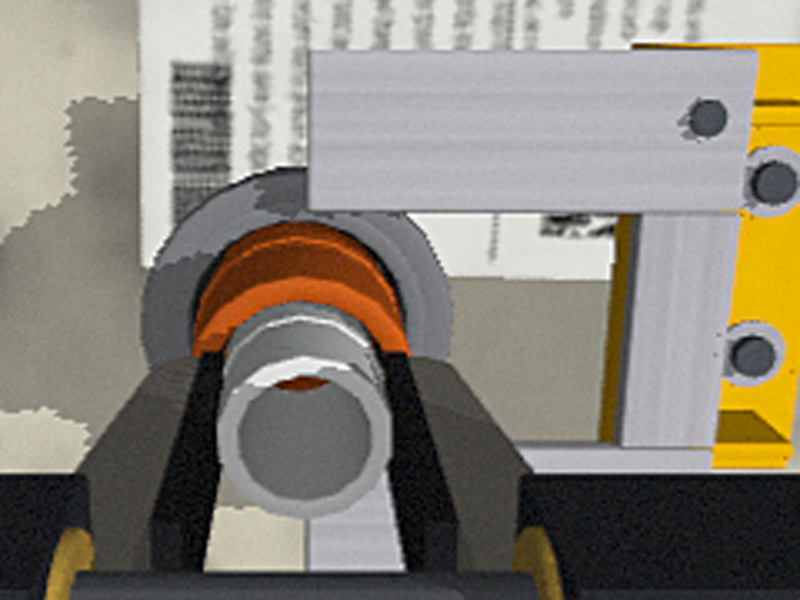

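The flange is under the plate and the orange sleeve is centred to about 1 mm in the slot. Its axis is level with the prong ends at crop x≈305, so 40 mm remain.

```bash
python3 -m creep '[{"dp":[0.0103,0.0029,0],"angular":[0,0,0],"jaw":-1},{"dp":[0.0103,0.0029,0],"angular":[0,0,0],"jaw":-1},{"dp":[0.0103,0.0029,0],"angular":[0,0,0],"jaw":-1},{"dp":[0.0103,0.0029,0],"angular":[0,0,0],"jaw":-1},{"dp":[0.0103,0.0029,0],"angular":[0,0,0],"jaw":-1},{"dp":[0,0,0],"angular":[0,0,0],"jaw":-1},{"dp":[0,0,0],"angular":[0,0,0],"jaw":-1},{"dp":[0,0,0],"angular":[0,0,0],"jaw":-1}]' 45
python3 -m creep '[{"dp":[0,0,0.004],"angular":[0,0,0],"jaw":-1},{"dp":[0,0,0.004],"angular":[0,0,0],"jaw":-1},{"dp":[0,0,0.004],"angular":[0,0,0],"jaw":-1},{"dp":[0,0,0.004],"angular":[0,0,0],"jaw":-1},{"dp":[0,0,0.004],"angular":[0,0,0],"jaw":-1},{"dp":[0,0,0.004],"angular":[0,0,0],"jaw":-1},{"dp":[0,0,0.004],"angular":[0,0,0],"jaw":-1},{"dp":[0,0,0.004],"angular":[0,0,0],"jaw":-1}]'
```

```text
t: 8.55
tcp_pos: [0.5643, 0.1069, 0.1187]
tool_rot: [0.608, 0.794, -0.0, -0.0]
ft_force: [-0.9, 0.1, -2.7]
width: 0.0299
finger_force: 44.9
t: 9.35
tcp_pos: [0.5651, 0.1071, 0.1434]
tool_rot: [0.608, 0.794, 0.0, 0.0]
ft_force: [0.6, 0.0, -0.2]
width: 0.0298
finger_force: 44.9
```

```bash
python3 -m creep '[{"dp":[0,0,0.004],"angular":[0,0,0],"jaw":-1},{"dp":[0,0,0.004],"angular":[0,0,0],"jaw":-1},{"dp":[0,0,0.008],"angular":[0,0,0],"jaw":-1},{"dp":[0,0,0.01],"angular":[0,0,0],"jaw":-1},{"dp":[0,0,0.02],"angular":[0,0,0],"jaw":-1},{"dp":[0,0,0.03],"angular":[0,0,0],"jaw":-1},{"dp":[0,0,0.03],"angular":[0,0,0],"jaw":-1},{"dp":[0,0,0],"angular":[0,0,0],"jaw":-1}]' 45
python3 - <<'E'
from h import *
a=get_image("side")[140:290,180:380];b=get_image("wrist")[80:320,120:440]
cv2.imwrite("pics/s5.png",np.hstack([cv2.resize(a,(400,300),interpolation=2),cv2.resize(b,(400,300))])[:,:,::-1])
E
```

```text
t: 10.15
tcp_pos: [0.5667, 0.1074, 0.2259]
tool_rot: [0.608, 0.794, 0.002, 0.002]
ft_force: [-0.2, 0.4, -0.6]
width: 0.0301
finger_force: 44.9
```

View pics/s5.png

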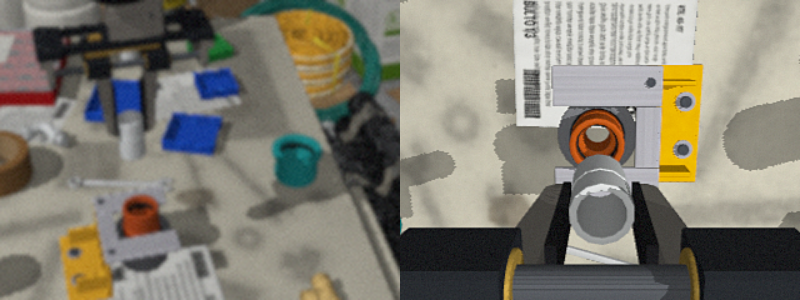

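The white sleeve is out. The orange one still stands in the grey one, held in the fork. The white sleeve goes to the small tray next.

```bash
python3 -m creep '[{"dp":[-0.0132,-0.0547,-0.01],"angular":[0,0,0],"jaw":-1},{"dp":[-0.0132,-0.0547,-0.01],"angular":[0,0,0],"jaw":-1},{"dp":[-0.0132,-0.0547,-0.01],"angular":[0,0,0],"jaw":-1},{"dp":[-0.0132,-0.0547,-0.01],"angular":[0,0,0],"jaw":-1},{"dp":[-0.0132,-0.0547,-0.01],"angular":[0,0,0],"jaw":-1},{"dp":[-0.0132,-0.0547,-0.01],"angular":[0,0,0],"jaw":-1},{"dp":[-0.0132,-0.0547,-0.01],"angular":[0,0,0],"jaw":-1},{"dp":[-0.0132,-0.0547,-0.01],"angular":[0,0,0],"jaw":-1}]' 30
python3 -m creep '[{"dp":[-0.0132,-0.0547,-0.02],"angular":[0,0,0],"jaw":-1},{"dp":[-0.0132,-0.0547,-0.02],"angular":[0,0,0],"jaw":-1},{"dp":[0,0,0],"angular":[0,0,0],"jaw":-1},{"dp":[0,0,0],"angular":[0,0,0],"jaw":-1},{"dp":[0,0,-0.02],"angular":[0,0,0],"jaw":-1},{"dp":[0,0,-0.02],"angular":[0,0,0],"jaw":-1},{"dp":[0,0,0],"angular":[0,0,0],"jaw":-1},{"dp":[0,0,0],"angular":[0,0,0],"jaw":-1}]'
python3 - <<'E'
from h import *
np.set_printoptions(precision=4,suppress=True)
o=observe();print(o["tcp_pos"]);c=get_calibration("wrist");im=save("wrist","w6.png")
for r in pinpoint("wrist","tray_s")[:4]: print(np.round(r["position"]),round(r["confidence"],2),atz("wrist",r["position"],0,c))
E
```

```text
t: 11.05
tcp_pos: [0.4841, -0.2224, 0.1608]
tool_rot: [0.608, 0.794, -0.0, -0.001]
ft_force: [-0.1, 0.5, -0.0]
width: 0.0308
finger_force: 29.9
t: 11.85
tcp_pos: [0.4659, -0.3021, 0.1024]
tool_rot: [0.607, 0.795, 0.0, -0.0]
ft_force: [0.7, -0.5, -0.6]
width: 0.0299
finger_force: 29.9
[ 0.4659 -0.3021  0.1024]
[465. 199.] 0.96 [ 0.6258 -0.2522  0.    ]
[374.  50.] 0.76 [ 0.5042 -0.1582  0.    ]
[260. 325.] 0.75 [ 0.4794 -0.4295  0.    ]
[287. 212.] 0.56 [ 0.4738 -0.3066  0.    ]
```

View pics/w6.png

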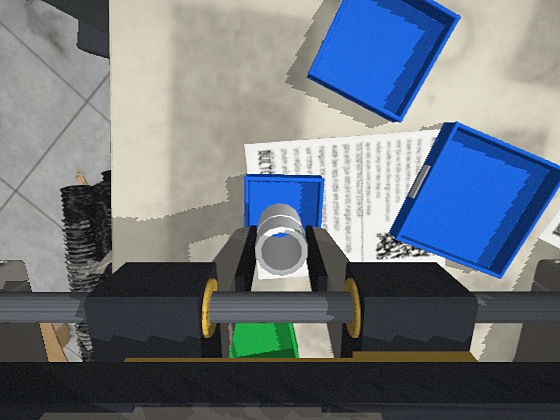

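Small tray (287,212) is right under the white sleeve; its centre is about (0.470,-0.305). Lowering.

```bash
python3 -m creep '[{"dp":[0.003,-0.002,-0.02],"angular":[0,0,0],"jaw":-1},{"dp":[0.003,-0.002,-0.02],"angular":[0,0,0],"jaw":-1},{"dp":[0,0,-0.01],"angular":[0,0,0],"jaw":-1},{"dp":[0,0,-0.004],"angular":[0,0,0],"jaw":-1},{"dp":[0,0,-0.004],"angular":[0,0,0],"jaw":-1},{"dp":[0,0,-0.003],"angular":[0,0,0],"jaw":-1},{"dp":[0,0,0],"angular":[0,0,0],"jaw":-1},{"dp":[0,0,0],"angular":[0,0,0],"jaw":-1}]' 30
```

```text
t: 12.75
tcp_pos: [0.4702, -0.3064, 0.0571]
tool_rot: [0.608, 0.794, -0.0, 0.0]
ft_force: [-2.9, 0.6, 4.7]
width: 0.0304
finger_force: 30.0
```

```bash
python3 -m creep '[{"dp":[0,0,-0.002],"angular":[0,0,0],"jaw":-1},{"dp":[0,0,0],"angular":[0,0,0],"jaw":-0.6},{"dp":[0,0,0],"angular":[0,0,0],"jaw":-0.2},{"dp":[0,0,0],"angular":[0,0,0],"jaw":-0.1},{"dp":[0,0,0],"angular":[0,0,0],"jaw":-0.1},{"dp":[0,0,0.04],"angular":[0,0,0],"jaw":-0.1},{"dp":[0,0,0.06],"angular":[0,0,0],"jaw":-0.1},{"dp":[0,0,0.06],"angular":[0,0,0],"jaw":1}]' 30
python3 - <<'E'
from h import *
np.set_printoptions(precision=4,suppress=True)
a=get_image("top");cv2.imwrite("pics/t7.png",cv2.resize(a[120:300,170:450],(800,514),interpolation=2)[:,:,::-1])
b=save("wrist","w7.png")
for r in regions_of("wrist","small_mid")[:2]: print(r["bbox"],r["confidence"])
E
```

```text
t: 13.55
tcp_pos: [0.4697, -0.3058, 0.1757]
tool_rot: [0.608, 0.794, -0.0, -0.001]
ft_force: [2.0, -0.1, -0.4]
width: 0.0472
finger_force: 0.0
[261.3, 171.3, 290.9, 212.5] 0.6
```

View pics/w7.png

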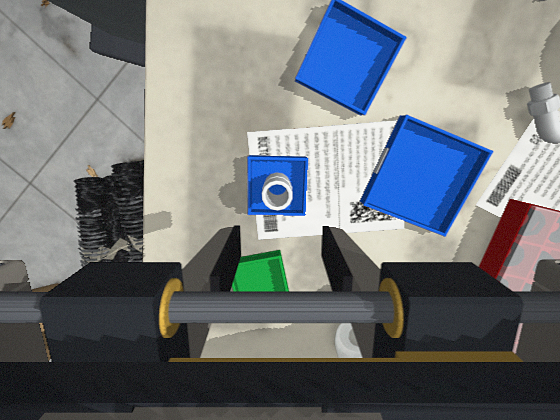

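The white sleeve stands upright in the small blue tray, at (275,190). All 10 of my pictures are used, so from here I go by numbers only. Back to above the fork.

```bash
python3 -m creep '[{"dp":[0.0123,0.0547,0.01],"angular":[0,0,0],"jaw":1},{"dp":[0.0123,0.0547,0.01],"angular":[0,0,0],"jaw":1},{"dp":[0.0123,0.0547,0.01],"angular":[0,0,0],"jaw":1},{"dp":[0.0123,0.0547,0.01],"angular":[0,0,0],"jaw":1},{"dp":[0.0123,0.0547,0.01],"angular":[0,0,0],"jaw":1},{"dp":[0.0123,0.0547,0.01],"angular":[0,0,0],"jaw":1},{"dp":[0.0123,0.0547,0.01],"angular":[0,0,0],"jaw":1},{"dp":[0.0123,0.0547,0.01],"angular":[0,0,0],"jaw":1}]' 30
python3 -m creep '[{"dp":[0.0123,0.0547,0],"angular":[0,0,0],"jaw":1},{"dp":[0.0123,0.0547,0],"angular":[0,0,0],"jaw":1},{"dp":[0,0,0],"angular":[0,0,0],"jaw":1},{"dp":[0,0,0],"angular":[0,0,0],"jaw":1},{"dp":[0,0,0],"angular":[0,0,0],"jaw":1},{"dp":[0,0,0],"angular":[0,0,0],"jaw":1},{"dp":[0,0,0],"angular":[0,0,0],"jaw":1},{"dp":[0,0,0],"angular":[0,0,0],"jaw":1}]'
cat >> h.py <<'E'
def orange(cam="wrist"):
    c=get_calibration(cam);im=get_image(cam);h=cv2.cvtColor(im,cv2.COLOR_RGB2HSV)
    m=cv2.inRange(h,(3,150,60),(16,255,255));n,l,s,_=cv2.connectedComponentsWithStats(m)
    out=[]
    for i in range(1,n):
        if s[i,4]>60:
            k=max(cv2.findContours((l==i).astype(np.uint8),0,2)[0],key=cv2.contourArea)
            b=cv2.inRange(h,(3,150,150),(16,255,255))&np.where(l==i,255,0).astype(np.uint8)
            out.append((s[i],l==i,b))
    return c,im,out
E
python3 - <<'E'
from h import *
np.set_printoptions(precision=4,suppress=True)
print(observe()["tcp_pos"])
c,im,o=orange()
for s,m,b in o: print("comp",s, [("row %d"%r, np.where(m[r])[0][[0,-1]]) for r in range(s[1],s[1]+s[3],5)])
for n in ["medium_mid","large_mid","fork_seat"]:
    for r in pinpoint("wrist",n)[:2]: print(n,r["position"],round(r["confidence"],2),[atz("wrist",r["position"],z,c) for z in (.025,.056,.06)])
    if n!="fork_seat":
      for r in regions_of("wrist",n)[:2]: print(n,r["bbox"])
E
```

```text
t: 14.5
tcp_pos: [0.5434, 0.0237, 0.2335]
tool_rot: [0.608, 0.794, -0.001, -0.001]
ft_force: [0.4, -0.3, -0.5]
width: 0.0917
finger_force: 0.0
t: 15.3
tcp_pos: [0.5625, 0.1032, 0.2351]
tool_rot: [0.608, 0.794, 0.0, 0.0]
ft_force: [-0.0, -0.3, 0.1]
width: 0.0919
finger_force: 0.0
[0.5625 0.1032 0.2351]
comp [ 261  164   43   47 1242] [('row 164', array([279, 285])), ('row 169', array([269, 295])), ('row 174', array([265, 299])), ('row 179', array([263, 301])), ('row 184', array([262, 302])), ('row 189', array([261, 303])), ('row 194', array([261, 302])), ('row 199', array([263, 300])), ('row 204', array([266, 298])), ('row 209', array([273, 290]))]
medium_mid [277.8, 187.5] 0.68 [array([0.5608, 0.0962, 0.025 ]), array([0.5594, 0.1025, 0.056 ]), array([0.5592, 0.1034, 0.06  ])]
medium_mid [257.6, 163.2, 301.2, 211.1]
large_mid [283.5, 182.4] 0.67 [array([0.5661, 0.1045, 0.025 ]), array([0.5642, 0.1101, 0.056 ]), array([0.564 , 0.1108, 0.06  ])]
large_mid [96.9, 260.0] 0.61 [array([ 0.3488, -0.0659,  0.025 ]), array([ 0.3656, -0.0456,  0.056 ]), array([ 0.3678, -0.043 ,  0.06  ])]
large_mid [252.2, 162.2, 314.5, 206.2]
large_mid [59.6, 233.0, 129.3, 274.0]
```

```bash
python3 -m creep '[{"dp":[0.001,0.003,0],"angular":[0,0,0],"jaw":0.3},{"dp":[0.001,0.0035,-0.02],"angular":[0,0,0],"jaw":0.3},{"dp":[0,0,-0.04],"angular":[0,0,0],"jaw":0.3},{"dp":[0,0,-0.04],"angular":[0,0,0],"jaw":0.3},{"dp":[0,0,-0.04],"angular":[0,0,0],"jaw":0.3},{"dp":[0,0,-0.02],"angular":[0,0,0],"jaw":0.3},{"dp":[0,0,0],"angular":[0,0,0],"jaw":0.3},{"dp":[0,0,0],"angular":[0,0,0],"jaw":0.3}]' 30
python3 - <<'E'
from h import *
np.set_printoptions(precision=4,suppress=True)
print(observe()["tcp_pos"])
c,im,o=orange()
for s,m,b in o: print("comp",s, [("row %d"%r, np.where(m[r])[0][[0,-1]]) for r in range(s[1],s[1]+s[3],6)])
E
```

```text
t: 16.4
tcp_pos: [0.5643, 0.1091, 0.1154]
tool_rot: [0.608, 0.794, 0.0, 0.0]
ft_force: [0.4, -0.9, 1.3]
width: 0.0597
finger_force: 0.0
[0.5643 0.1091 0.1154]
comp [ 244  189   68   80 3634] [('row 189', array([273, 283])), ('row 195', array([260, 296])), ('row 201', array([256, 301])), ('row 207', array([252, 304])), ('row 213', array([249, 307])), ('row 219', array([248, 309])), ('row 225', array([246, 309])), ('row 231', array([245, 310])), ('row 237', array([244, 311])), ('row 243', array([245, 310])), ('row 249', array([247, 308])), ('row 255', array([251, 305])), ('row 261', array([257, 298])), ('row 267', array([269, 286]))]
```

```bash
python3 -m creep '[{"dp":[0,-0.002,-0.02],"angular":[0,0,0],"jaw":0.3},{"dp":[0,0,-0.015],"angular":[0,0,0],"jaw":0.3},{"dp":[0,0,-0.005],"angular":[0,0,0],"jaw":0.3},{"dp":[0,0,0],"angular":[0,0,0],"jaw":-0.2},{"dp":[0,0,0],"angular":[0,0,0],"jaw":-0.5},{"dp":[0,0,0],"angular":[0,0,0],"jaw":-1},{"dp":[0,0,0],"angular":[0,0,0],"jaw":-1},{"dp":[0,0,0],"angular":[0,0,0],"jaw":-1}]' 55
```

```text
t: 17.25
tcp_pos: [0.5641, 0.1074, 0.0851]
tool_rot: [0.608, 0.794, 0.0, 0.0]
ft_force: [0.9, -0.2, 3.3]
width: 0.0447
finger_force: 55.0
```

```bash
python3 -m creep '[{"dp":[0,0,0.004],"angular":[0,0,0],"jaw":-1},{"dp":[0,0,0.004],"angular":[0,0,0],"jaw":-1},{"dp":[0,0,0.004],"angular":[0,0,0],"jaw":-1},{"dp":[0,0,0.004],"angular":[0,0,0],"jaw":-1},{"dp":[0,0,0.004],"angular":[0,0,0],"jaw":-1},{"dp":[0,0,0.004],"angular":[0,0,0],"jaw":-1},{"dp":[0,0,0],"angular":[0,0,0],"jaw":-1},{"dp":[0,0,0],"angular":[0,0,0],"jaw":-1}]' 60
python3 -m creep '[{"dp":[0,0,0.004],"angular":[0,0,0],"jaw":-1},{"dp":[0,0,0.004],"angular":[0,0,0],"jaw":-1},{"dp":[0,0,0.004],"angular":[0,0,0],"jaw":-1},{"dp":[0,0,0.004],"angular":[0,0,0],"jaw":-1},{"dp":[0,0,0.004],"angular":[0,0,0],"jaw":-1},{"dp":[0,0,0.004],"angular":[0,0,0],"jaw":-1},{"dp":[0,0,0.004],"angular":[0,0,0],"jaw":-1},{"dp":[0,0,0.004],"angular":[0,0,0],"jaw":-1}]'
```

```text
t: 18.05
tcp_pos: [0.5637, 0.1072, 0.103]
tool_rot: [0.608, 0.794, -0.0, -0.0]
ft_force: [0.4, -1.1, -10.2]
width: 0.0445
finger_force: 59.9
t: 18.85
tcp_pos: [0.5645, 0.1075, 0.128]
tool_rot: [0.608, 0.794, 0.0, 0.0]
ft_force: [-0.6, 0.3, -2.0]
width: 0.0446
finger_force: 60.0
```

```bash
python3 -m creep '[{"dp":[0,0,0.006],"angular":[0,0,0],"jaw":-1},{"dp":[0,0,0.01],"angular":[0,0,0],"jaw":-1},{"dp":[0,0,0.02],"angular":[0,0,0],"jaw":-1},{"dp":[0,0,0.03],"angular":[0,0,0],"jaw":-1},{"dp":[0,0,0.04],"angular":[0,0,0],"jaw":-1},{"dp":[0,0,0.02],"angular":[0,0,0],"jaw":-1},{"dp":[0,0,0],"angular":[0,0,0],"jaw":-1},{"dp":[0,0,0],"angular":[0,0,0],"jaw":-1}]' 40
python3 - <<'E'
from h import *
np.set_printoptions(precision=4,suppress=True)
t=observe()["tcp_pos"];print(t)
c,im,o=orange()
for s,m,b in o: print("comp",s)
get_image("side"); get_image("top")
for cam in ["wrist","side","top"]:
  cc=get_calibration(cam)
  for n in ["medium_mid","large_mid"]:
    for r in pinpoint(cam,n)[:3]: print(cam,n,np.round(r["position"]),round(r["confidence"],2),atz(cam,r["position"],.025,cc) if n[0]=="l" else "")
    for r in regions_of(cam,n)[:3]: print(cam,n,np.round(r["bbox"]),round(r["confidence"],2))
cs=get_calibration("side");P=np.array(cs["pose"]);K=cs["camera_matrix"]
for z in (t[2]-.063,t[2]+.005,.05,0):
  q=P[:3,:3].T@(np.array([t[0],t[1],z])-P[:3,3]);p=K@np.array([q[0],-q[1],-q[2]]);print("side z %.3f"%z,p[:2]/p[2])
E
```

```text
t: 19.65
tcp_pos: [0.5638, 0.1074, 0.2215]
tool_rot: [0.608, 0.794, 0.0, 0.0]
ft_force: [0.2, -0.1, -1.5]
width: 0.0449
finger_force: 40.0
[0.5638 0.1074 0.2215]
comp [ 241  191   81  101 5457]
wrist medium_mid [238. 190. 320. 294.] 0.92
wrist large_mid [279. 187.] 0.95 [0.5621 0.1038 0.025 ]
wrist large_mid [ 90. 270.] 0.73 [ 0.3498 -0.0698  0.025 ]
wrist large_mid [252. 166. 313. 206.] 0.69
wrist large_mid [ 50. 239. 123. 291.] 0.65
side medium_mid [250. 252.] 0.72 
side medium_mid [244. 211.] 0.56 
side medium_mid [237. 194. 257. 229.] 0.79
side medium_mid [280. 178. 298. 189.] 0.58
side large_mid [332. 221.] 0.77 [ 0.3341 -0.0636  0.025 ]
side large_mid [246. 263.] 0.62 [0.5747 0.1123 0.025 ]
side large_mid [239. 245. 266. 279.] 0.71
side large_mid [321. 205. 340. 234.] 0.56
side large_mid [330. 276. 352. 299.] 0.38
top medium_mid [226. 135. 241. 192.] 0.6
top large_mid [281. 267.] 0.9 [ 0.3477 -0.0578  0.025 ]
top large_mid [267. 249. 298. 278.] 0.88
side z 0.159 [246.9812 221.0877]
side z 0.227 [245.1089 197.8484]
side z 0.050 [249.6581 254.3121]
side z 0.000 [250.7793 268.2286]
```

```bash
python3 -m creep '[{"dp":[-0.0099,-0.0441,-0.01],"angular":[0,0,0],"jaw":-1},{"dp":[-0.0099,-0.0441,-0.01],"angular":[0,0,0],"jaw":-1},{"dp":[-0.0099,-0.0441,-0.01],"angular":[0,0,0],"jaw":-1},{"dp":[-0.0099,-0.0441,-0.01],"angular":[0,0,0],"jaw":-1},{"dp":[-0.0099,-0.0441,-0.015],"angular":[0,0,0],"jaw":-1},{"dp":[-0.0099,-0.0441,-0.015],"angular":[0,0,0],"jaw":-1},{"dp":[-0.0099,-0.0441,-0.02],"angular":[0,0,0],"jaw":-1},{"dp":[-0.0099,-0.0441,-0.02],"angular":[0,0,0],"jaw":-1}]' 40
python3 -m creep '[{"dp":[0,0,0],"angular":[0,0,0],"jaw":-1},{"dp":[0,0,-0.015],"angular":[0,0,0],"jaw":-1},{"dp":[0,0,-0.02],"angular":[0,0,0],"jaw":-1},{"dp":[0,0,-0.02],"angular":[0,0,0],"jaw":-1},{"dp":[0,0,-0.01],"angular":[0,0,0],"jaw":-1},{"dp":[0,0,-0.005],"angular":[0,0,0],"jaw":-1},{"dp":[0,0,0],"angular":[0,0,0],"jaw":-1},{"dp":[0,0,0],"angular":[0,0,0],"jaw":-1}]'
```

```text
t: 21.2
tcp_pos: [0.5044, -0.1586, 0.1389]
tool_rot: [0.608, 0.794, 0.0, 0.0]
ft_force: [1.0, -0.1, -1.1]
width: 0.0449
finger_force: 40.0
t: 22.0
tcp_pos: [0.5051, -0.157, 0.087]
tool_rot: [0.608, 0.794, 0.0, 0.0]
ft_force: [0.5, 0.3, -1.1]
width: 0.0452
finger_force: 40.0
```

```bash
python3 -m creep '[{"dp":[0,0,-0.006],"angular":[0,0,0],"jaw":-1},{"dp":[0,0,-0.005],"angular":[0,0,0],"jaw":-1},{"dp":[0,0,-0.004],"angular":[0,0,0],"jaw":-1},{"dp":[0,0,-0.004],"angular":[0,0,0],"jaw":-1},{"dp":[0,0,-0.003],"angular":[0,0,0],"jaw":-1},{"dp":[0,0,0],"angular":[0,0,0],"jaw":-1},{"dp":[0,0,0],"angular":[0,0,0],"jaw":-1},{"dp":[0,0,0],"angular":[0,0,0],"jaw":-1}]'
```

```text
t: 22.8
tcp_pos: [0.5047, -0.1573, 0.0702]
tool_rot: [0.608, 0.794, 0.0, 0.0]
ft_force: [-0.1, -0.7, -1.5]
width: 0.0451
finger_force: 40.0
```

```bash
python3 -m creep '[{"dp":[0,0,-0.002],"angular":[0,0,0],"jaw":-1},{"dp":[0,0,-0.002],"angular":[0,0,0],"jaw":-1},{"dp":[0,0,-0.001],"angular":[0,0,0],"jaw":-1},{"dp":[0,0,0],"angular":[0,0,0],"jaw":-1},{"dp":[0,0,0],"angular":[0,0,0],"jaw":-1},{"dp":[0,0,0],"angular":[0,0,0],"jaw":-1},{"dp":[0,0,0],"angular":[0,0,0],"jaw":-1},{"dp":[0,0,0],"angular":[0,0,0],"jaw":-1}]'
```

```text
t: 23.6
tcp_pos: [0.5049, -0.1576, 0.0678]
tool_rot: [0.608, 0.794, -0.0, 0.0]
ft_force: [-6.2, -0.6, 18.8]
width: 0.0449
finger_force: 40.0
```

```bash
python3 -m creep '[{"dp":[0,0,0.001],"angular":[0,0,0],"jaw":-1},{"dp":[0,0,0],"angular":[0,0,0],"jaw":0.1},{"dp":[0,0,0],"angular":[0,0,0],"jaw":0.3},{"dp":[0,0,0],"angular":[0,0,0],"jaw":0.4},{"dp":[0,0,0.04],"angular":[0,0,0],"jaw":0.4},{"dp":[0,0,0.06],"angular":[0,0,0],"jaw":0.4},{"dp":[0,0,0.06],"angular":[0,0,0],"jaw":0.4},{"dp":[0,0,0.04],"angular":[0,0,0],"jaw":0.4}]'
python3 -m creep '[{"dp":[0.0095,0.0445,0.005],"angular":[0,0,0],"jaw":0.4},{"dp":[0.0095,0.0445,0.005],"angular":[0,0,0],"jaw":0.4},{"dp":[0.0095,0.0445,0],"angular":[0,0,0],"jaw":0},{"dp":[0.0095,0.0445,0],"angular":[0,0,0],"jaw":0},{"dp":[0.0095,0.0445,0],"angular":[0,0,0],"jaw":0},{"dp":[0.0095,0.0445,0],"angular":[0,0,0],"jaw":0},{"dp":[0,0.0445,0],"angular":[0,0,0],"jaw":0},{"dp":[0,0.0445,0],"angular":[0,0,0],"jaw":0}]'
python3 -m creep '[{"dp":[0,0,0],"angular":[0,0,0],"jaw":0},{"dp":[0,0,0],"angular":[0,0,0],"jaw":0},{"dp":[0,0,0],"angular":[0,0,0],"jaw":0},{"dp":[0,0,0],"angular":[0,0,0],"jaw":0},{"dp":[0,0,0],"angular":[0,0,0],"jaw":0},{"dp":[0,0,0],"angular":[0,0,0],"jaw":0},{"dp":[0,0,0],"angular":[0,0,0],"jaw":0},{"dp":[0,0,0],"angular":[0,0,0],"jaw":0}]'
python3 - <<'E'
from h import *
np.set_printoptions(precision=4,suppress=True)
c=get_calibration("wrist");t=observe()["tcp_pos"];im=save("wrist","w9.png");a=save("top","t9.png");save("side","s9.png")
for n in ["large_mid","medium_mid","small_mid"]:
    for cam in ["wrist","top","side"]:
        for r in regions_of(cam,n)[:3]: print(cam,n,np.round(r["bbox"],1),round(r["confidence"],2),r["pixels"].sum())
for r in pinpoint("wrist","large_mid"): print(r["position"],atz("wrist",r["position"],.025,c))
# orange shape in top & side
for cam in ["top","side"]:
    cc,_,o=orange(cam)
    for s,m,b in o:
        print(cam,"orange",s)
# mouth profile along image rows
for row in (172,178,184,190,196,202): print(row,[int(v) for v in cv2.cvtColor(im,cv2.COLOR_RGB2GRAY)[row,240:330:3]])
E
```

```text
t: 24.4
tcp_pos: [0.5053, -0.1574, 0.2199]
tool_rot: [0.608, 0.794, 0.0, 0.001]
ft_force: [0.2, -0.5, -0.5]
width: 0.0641
finger_force: 0.0
t: 25.2
tcp_pos: [0.5473, 0.1113, 0.2243]
tool_rot: [0.608, 0.794, -0.0, -0.0]
ft_force: [0.5, -0.9, 0.6]
width: 0.046
finger_force: 0.0
t: 26.0
tcp_pos: [0.5474, 0.1096, 0.2246]
tool_rot: [0.608, 0.794, 0.0, 0.0]
ft_force: [0.3, -0.7, 0.3]
width: 0.0458
finger_force: 0.0
wrist large_mid [264.2 174.  327.  218.1] 0.97 2017
wrist large_mid [ 63.3 240.8 134.1 287.2] 0.8 1440
top large_mid [268.5 249.  295.5 280.1] 0.56 599
top large_mid [334.4 137.2 381.  183.7] 0.5 1719
side large_mid [316.3 203.  341.6 235.1] 0.94 529
side large_mid [238.9 250.9 264.1 276.7] 0.65 329
side large_mid [213.9 226.6 263.7 235.9] 0.21 224
wrist medium_mid [205.1 333.2 221.8 357. ] 0.71 211
top medium_mid [312.4 191.9 332.3 213.2] 0.64 319
side medium_mid [267.3 185.5 284.8 212. ] 0.77 352
top small_mid [372.  212.5 390.9 228.9] 0.45 182
side small_mid [280.  169.4 290.3 181.3] 0.6 77
[104.5, 270.8] [ 0.3511 -0.066   0.025 ]
[293.7, 195.0] [0.5669 0.1007 0.025 ]
[296.1,
[... 441 characters left out ...]
, 218, 219, 218, 215, 225, 118, 120, 117, 120, 60, 232, 220, 216, 219, 219, 218, 177, 81, 52, 85, 80, 87, 59, 109, 170]
184 [220, 220, 218, 214, 218, 212, 214, 213, 235, 110, 118, 116, 48, 107, 218, 218, 219, 218, 216, 216, 214, 184, 231, 74, 43, 82, 78, 80, 59, 172]
190 [113, 111, 110, 111, 108, 112, 106, 108, 102, 116, 109, 72, 126, 78, 127, 134, 131, 133, 136, 136, 137, 139, 149, 70, 87, 10, 88, 82, 64, 168]
196 [105, 109, 116, 107, 107, 119, 110, 115, 105, 114, 109, 73, 126, 130, 74, 135, 136, 133, 134, 140, 144, 110, 43, 85, 61, 19, 83, 82, 83, 171]
202 [118, 114, 108, 107, 108, 114, 123, 117, 111, 115, 104, 129, 28, 120, 94, 79, 48, 50, 53, 48, 52, 88, 84, 39, 25, 63, 75, 80, 111, 171]
```

The medium tray holds the orange sleeve upright, and the clearance outlines look right. Now I'll work out the pinch on the grey rim's -x side.

```bash
python3 - <<'E'
from h import *
np.set_printoptions(precision=4,suppress=True)
c=get_calibration("wrist");t=observe()["tcp_pos"];im=get_image("wrist");f=np.array([.9636,.268,0])
q=atz("wrist",(295.3,193),.05,c);g=q-f*.03125;print("axis",q,"pinch",g,"dp",(g-t)/.75)
r=regions_of("wrist","large_mid")[0]["pixels"]
for row in range(170,222,4):
    w=np.where(r[row])[0];print(row,w[[0,-1]] if len(w) else "",end=" ")
    if len(w): print([int(x) for x in w[np.where(np.diff(w)>1)[0]]],[int(x) for x in w[np.where(np.diff(w)>1)[0]+1]])
E
```

```text
axis [0.5653 0.1091 0.05  ] pinch [0.5352 0.1007 0.05  ] dp [-0.0162 -0.0121 -0.2328]
170  174  178  182  186  190  194  198  202  206  210  214  218
```

```bash
python3 -m creep '[{"dp":[-0.009,-0.0074,0],"angular":[0,0,0],"jaw":-0.35},{"dp":[-0.0083,-0.0073,-0.02],"angular":[0,0,0],"jaw":-0.35},{"dp":[0,0,-0.04],"angular":[0,0,0],"jaw":-0.35},{"dp":[0,0,-0.05],"angular":[0,0,0],"jaw":-0.35},{"dp":[0,0,-0.04],"angular":[0,0,0],"jaw":-0.35},{"dp":[0,0,-0.025],"angular":[0,0,0],"jaw":-0.35},{"dp":[0,0,-0.015],"angular":[0,0,0],"jaw":-0.35},{"dp":[0,0,0],"angular":[0,0,0],"jaw":-0.35}]' 50
python3 -m creep '[{"dp":[0,0,0],"angular":[0,0,0],"jaw":-0.35},{"dp":[0,0,-0.01],"angular":[0,0,0],"jaw":-0.35},{"dp":[0,0,-0.01],"angular":[0,0,0],"jaw":-0.35},{"dp":[0,0,-0.01],"angular":[0,0,0],"jaw":-0.35},{"dp":[0,0,-0.0075],"angular":[0,0,0],"jaw":-0.35},{"dp":[0,0,0],"angular":[0,0,0],"jaw":-0.35},{"dp":[0,0,0],"angular":[0,0,0],"jaw":-0.35},{"dp":[0,0,0],"angular":[0,0,0],"jaw":-0.35}]'
```

```text
t: 27.65
tcp_pos: [0.5333, 0.0984, 0.081]
tool_rot: [0.608, 0.794, -0.001, -0.001]
ft_force: [-0.5, -0.4, 0.5]
width: 0.0301
finger_force: 0.0
t: 28.45
tcp_pos: [0.5345, 0.0988, 0.0541]
tool_rot: [0.608, 0.794, 0.0, 0.0]
ft_force: [0.0, 1.0, 0.3]
width: 0.0301
finger_force: 0.0
```

No contact on the way down. Closing on the rim.

```bash
python3 -m creep '[{"dp":[0,0,0],"angular":[0,0,0],"jaw":-0.6},{"dp":[0,0,0],"angular":[0,0,0],"jaw":-1},{"dp":[0,0,0],"angular":[0,0,0],"jaw":-1},{"dp":[0,0,0],"angular":[0,0,0],"jaw":-1},{"dp":[0,0,0],"angular":[0,0,0],"jaw":-1},{"dp":[0,0,0.003],"angular":[0,0,0],"jaw":-1},{"dp":[0,0,0.002],"angular":[0,0,0],"jaw":-1},{"dp":[0,0,0],"angular":[0,0,0],"jaw":-1}]' 50
```

```text
t: 29.25
tcp_pos: [0.5343, 0.0988, 0.0577]
tool_rot: [0.608, 0.794, -0.0, -0.0]
ft_force: [0.5, 0.0, -1.0]
width: 0.0112
finger_force: 47.4
```

```bash
python3 -m creep '[{"dp":[-0.008,-0.0022,0],"angular":[0,0,0],"jaw":-1},{"dp":[-0.0145,-0.004,0],"angular":[0,0,0],"jaw":-1},{"dp":[-0.0145,-0.004,0],"angular":[0,0,0],"jaw":-1},{"dp":[-0.0145,-0.004,0],"angular":[0,0,0],"jaw":-1},{"dp":[-0.018,-0.005,0],"angular":[0,0,0],"jaw":-1},{"dp":[-0.018,-0.005,0],"angular":[0,0,0],"jaw":-1},{"dp":[-0.018,-0.005,0],"angular":[0,0,0],"jaw":-1},{"dp":[-0.018,-0.005,0],"angular":[0,0,0],"jaw":-1}]'
python3 -m creep '[{"dp":[0,0,0],"angular":[0,0,0],"jaw":-1},{"dp":[0,0,0],"angular":[0,0,0],"jaw":-1},{"dp":[0,0,0.01],"angular":[0,0,0],"jaw":-1},{"dp":[0,0,0.03],"angular":[0,0,0],"jaw":-1},{"dp":[0,0,0.04],"angular":[0,0,0],"jaw":-1},{"dp":[0,0,0.04],"angular":[0,0,0],"jaw":-1},{"dp":[0,0,0.04],"angular":[0,0,0],"jaw":-1},{"dp":[0,0,0],"angular":[0,0,0],"jaw":-1}]'
python3 - <<'E'
from h import *
np.set_printoptions(precision=4,suppress=True)
t=observe()["tcp_pos"];get_image("side");c=get_calibration("wrist");get_image("wrist")
for cam in ["side","wrist"]:
    for r in regions_of(cam,"large_mid")[:3]: print(cam,np.round(r["bbox"]),round(r["confidence"],2),r["pixels"].sum())
    for r in pinpoint(cam,"large_mid")[:3]: print(cam,np.round(r["position"]),round(r["confidence"],2))
f=np.array([.9636,.268,0])
for cam in ["side","wrist"]:
  cs=get_calibration(cam);P=np.array(cs["pose"]);K=cs["camera_matrix"]
  w=t+f*.03125+np.array([0,0,-.029])
  q=P[:3,:3].T@(w-P[:3,3]);p=K@np.array([q[0],-q[1],-q[2]]);print(cam,"expected mid",w,p[:2]/p[2])
E
```

```text
t: 30.05
tcp_pos: [0.4404, 0.0727, 0.0577]
tool_rot: [0.608, 0.794, -0.0, -0.0]
ft_force: [0.8, -0.4, -1.4]
width: 0.0112
finger_force: 47.4
t: 30.85
tcp_pos: [0.4448, 0.0737, 0.1817]
tool_rot: [0.608, 0.794, 0.003, 0.003]
ft_force: [0.7, 1.0, -2.2]
width: 0.0112
finger_force: 47.5
side [270. 202. 301. 234.] 0.66 723
side [286. 219.] 0.89
side [331. 218.] 0.58
wrist [267. 183. 395. 288.] 0.96 6584
wrist [131. 252. 199. 291.] 0.58 727
wrist [326. 236.] 0.56
side expected mid [0.4749 0.0821 0.1527] [283.9822 216.5981]
wrist expected mid [0.4749 0.0821 0.1527] [334.8067 237.4776]
```

```bash
python3 -m creep '[{"dp":[0.0102,-0.0225,0],"angular":[0,0,0],"jaw":-1},{"dp":[0.0202,-0.0445,0],"angular":[0,0,0],"jaw":-1},{"dp":[0.0202,-0.0445,0],"angular":[0,0,0],"jaw":-1},{"dp":[0.0202,-0.0445,0],"angular":[0,0,0],"jaw":-1},{"dp":[0.0202,-0.0445,0],"angular":[0,0,0],"jaw":-1},{"dp":[0.0202,-0.0445,0],"angular":[0,0,0],"jaw":-1},{"dp":[0.0202,-0.0445,0],"angular":[0,0,0],"jaw":-1},{"dp":[0.0202,-0.0445,0],"angular":[0,0,0],"jaw":-1}]'
python3 -m creep '[{"dp":[0.0202,-0.0445,0],"angular":[0,0,0],"jaw":-1},{"dp":[0.0202,-0.0445,0],"angular":[0,0,0],"jaw":-1},{"dp":[0.01,-0.022,0],"angular":[0,0,0],"jaw":-1},{"dp":[0,0,0],"angular":[0,0,0],"jaw":-1},{"dp":[0,0,-0.02],"angular":[0,0,0],"jaw":-1},{"dp":[0,0,-0.03],"angular":[0,0,0],"jaw":-1},{"dp":[0,0,-0.03],"angular":[0,0,0],"jaw":-1},{"dp":[0,0,0],"angular":[0,0,0],"jaw":-1}]'
```

```text
t: 31.95
tcp_pos: [0.5553, -0.1787, 0.1762]
tool_rot: [0.608, 0.794, -0.0, -0.001]
ft_force: [0.5, 0.3, -2.0]
width: 0.0117
finger_force: 48.0
t: 32.75
tcp_pos: [0.5901, -0.2581, 0.1133]
tool_rot: [0.607, 0.795, -0.001, -0.004]
ft_force: [-1.1, -0.8, -2.8]
width: 0.0111
finger_force: 48.0
```

```bash
python3 - <<'E'
from h import *
np.set_printoptions(precision=4,suppress=True)
c=get_calibration("wrist");print(observe()["tcp_pos"]);im=get_image("wrist")
for r in pinpoint("wrist","tray_l")[:4]: print(np.round(r["position"]),round(r["confidence"],2),atz("wrist",r["position"],0,c))
h=cv2.cvtColor(im,cv2.COLOR_RGB2HSV);m=cv2.inRange(h,(105,140,50),(125,255,255))
for k in cv2.findContours(m,0,2)[0]:
    if cv2.contourArea(k)>200: print("blue",cv2.boundingRect(k))
E
```

```text
[ 0.5901 -0.2581  0.1133]
[320. 210.] 0.85 [ 0.6277 -0.2551  0.    ]
[136. 327.] 0.82 [ 0.4766 -0.4312  0.    ]
[215.  67.] 0.67 [ 0.5045 -0.1582  0.    ]
[150. 219.] 0.6 [ 0.4726 -0.3078  0.    ]
blue (297, 207, 48, 39)
blue (96, 183, 87, 75)
blue (254, 135, 150, 96)
blue (144, 0, 136, 135)
```

```bash
python3 -m creep '[{"dp":[0.008,-0.004,-0.02],"angular":[0,0,0],"jaw":-1},{"dp":[0,0,-0.02],"angular":[0,0,0],"jaw":-1},{"dp":[0,0,-0.015],"angular":[0,0,0],"jaw":-1},{"dp":[0,0,-0.01],"angular":[0,0,0],"jaw":-1},{"dp":[0,0,-0.003],"angular":[0,0,0],"jaw":-1},{"dp":[0,0,0],"angular":[0,0,0],"jaw":-1},{"dp":[0,0,0],"angular":[0,0,0],"jaw":-1},{"dp":[0,0,0],"angular":[0,0,0],"jaw":-1}]'
```

```text
t: 33.65
tcp_pos: [0.5996, -0.2638, 0.0673]
tool_rot: [0.608, 0.794, 0.0, 0.0]
ft_force: [-0.2, -0.3, -1.4]
width: 0.0111
finger_force: 48.0
```

```bash
python3 -m creep '[{"dp":[-0.002,0.002,-0.005],"angular":[0,0,0],"jaw":-1},{"dp":[0,0,-0.004],"angular":[0,0,0],"jaw":-1},{"dp":[0,0,-0.003],"angular":[0,0,0],"jaw":-1},{"dp":[0,0,-0.002],"angular":[0,0,0],"jaw":-1},{"dp":[0,0,0],"angular":[0,0,0],"jaw":-1},{"dp":[0,0,0],"angular":[0,0,0],"jaw":-1},{"dp":[0,0,0],"angular":[0,0,0],"jaw":-1},{"dp":[0,0,0],"angular":[0,0,0],"jaw":-1}]'
```

```text
t: 34.45
tcp_pos: [0.5974, -0.2623, 0.0572]
tool_rot: [0.608, 0.794, -0.0, -0.0]
ft_force: [-5.7, 1.6, 10.7]
width: 0.0108
finger_force: 48.0
```

Contact on the tray floor at the expected height. Releasing and rising.

```bash
python3 -m creep '[{"dp":[0,0,0.001],"angular":[0,0,0],"jaw":-0.8},{"dp":[0,0,0],"angular":[0,0,0],"jaw":-0.6},{"dp":[0,0,0],"angular":[0,0,0],"jaw":-0.45},{"dp":[0,0,0],"angular":[0,0,0],"jaw":-0.45},{"dp":[0,0,0.015],"angular":[0,0,0],"jaw":-0.45},{"dp":[0,0,0.03],"angular":[0,0,0],"jaw":-0.45},{"dp":[0,0,0.06],"angular":[0,0,0],"jaw":-0.45},{"dp":[0,0,0.06],"angular":[0,0,0],"jaw":-0.45}]'
python3 -m creep '[{"dp":[-0.02,0.02,0.03],"angular":[0,0,0],"jaw":-0.45},{"dp":[-0.04,0.04,0.03],"angular":[0,0,0],"jaw":-0.45},{"dp":[-0.04,0.04,0.03],"angular":[0,0,0],"jaw":-0.45},{"dp":[-0.04,0.04,0.03],"angular":[0,0,0],"jaw":-0.45},{"dp":[-0.04,0.04,0],"angular":[0,0,0],"jaw":-0.45},{"dp":[0,0,0],"angular":[0,0,0],"jaw":-0.45},{"dp":[0,0,0],"angular":[0,0,0],"jaw":-0.45},{"dp":[0,0,0],"angular":[0,0,0],"jaw":-0.45}]'
python3 - <<'E'
from h import *
np.set_printoptions(precision=4,suppress=True)
print(observe()["tcp_pos"])
for cam in ["wrist","top","side"]:
    c=get_calibration(cam);get_image(cam)
    for n,z in [("small_mid",.029),("medium_mid",.037),("large_mid",.028)]:
        for r in pinpoint(cam,n)[:3]: print(cam,n,np.round(r["position"]),round(r["confidence"],2),atz(cam,r["position"],z,c)[:2])
        for r in regions_of(cam,n)[:3]: print("    bbox",np.round(r["bbox"]),round(r["confidence"],2))
for n in ["gauge","brass_tee","spanner_13"]:
    for r in pinpoint("top",n)[:1]: print(n,np.round(r["position"]),round(r["confidence"],2))
E
```

```text
t: 35.25
tcp_pos: [0.5972, -0.2618, 0.1821]
tool_rot: [0.608, 0.794, -0.0, -0.001]
ft_force: [0.9, -0.6, 0.7]
width: 0.0252
finger_force: 0.0
t: 36.05
tcp_pos: [0.4637, -0.1277, 0.2711]
tool_rot: [0.608, 0.794, 0.0, 0.001]
ft_force: [0.1, -0.1, 0.2]
width: 0.0255
finger_force: 0.0
[ 0.4637 -0.1277  0.2711]
wrist small_mid [251. 291.] 0.4 [ 0.4664 -0.3077]
    bbox [256. 276. 262. 293.] 0.57
wrist medium_mid [302. 211.] 0.81 [ 0.5039 -0.1627]
    bbox [282. 188. 320. 229.] 0.65
wrist large_mid [212. 108.] 0.73 [ 0.3528 -0.0618]
    bbox [174.  79. 234. 139.] 0.86
top medium_mid [277. 164.] 0.75 [ 0.6031 -0.0405]
top large_mid [282. 265.] 0.56 [ 0.3532 -0.0611]
top large_mid [360. 162.] 0.39 [ 0.6162 -0.2528]
    bbox [266. 254. 297. 277.] 0.57
side small_mid [283. 176.] 0.71 [ 0.483  -0.3156]
side medium_mid [274. 198.] 0.91 [ 0.5105 -0.1637]
    bbox [269. 188. 285. 212.] 0.8
    bbox [210. 235. 268. 293.] 0.74
side large_mid [330. 222.] 0.64 [ 0.3428 -0.0574]
side large_mid [240. 186.] 0.55 [ 0.6258 -0.2523]
side large_mid [275. 208.] 0.47 [ 0.504  -0.1277]
    bbox [230. 179. 254. 196.] 0.92
    bbox [322. 206. 342. 234.] 0.9
gauge [141. 226.] 0.68
brass_tee [183. 268.] 0.8
spanner_13 [276. 167.] 0.62
```

```bash
python3 -c "
from bench import *
print(hand_in())"
```

```text
the job is handed in; nothing more can be done
None
```

I drew the sleeves apart in the order asked and set each one upright in the blue tray of its size, then handed the job in at about 36 s; the gauge, tee and spanner showed no real shift in the top camera, but after reaching the 10-picture limit I checked the orange and grey placings by sensor readings and network detections only.

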